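# Load the glaze shaker and give it one run

## Robot

A 7-joint arm with a two-finger parallel gripper is mounted at the origin on the work surface; the furniture and walls round the work are solid. World frame = base frame: x ahead of the robot, y to its left, z up, the work surface at z = 0. Lengths are in m, angles in rad, forces in N, time in s.
With the tool pointing down it reaches from about 0.4 to 0.85 m from the base axis. Payload 10.4 kg.
Tool frame: the origin (TCP) lies on the front face of the gripper's body, between the roots of the fingers; the fingertips stand 70 mm ahead of it and the grasp point (between the pads) lies 51 mm ahead of it; z points along the fingers, y is the line along which they close (so a half turn about z gives the same grasp; the last joint's range is limited). The gripper opens to 87 mm and grips with 3 to 60 N. Pads are 19 mm wide; open, the fingers measure 117 mm over their backs; the gripper's body (75 mm by 190 mm) begins 51 mm behind the grasp point.
Start: joints at [1.189, 0.332, -0.065, 1.46, 0.022, 1.35, -0.088], TCP at [0.219, -0.585, 0.292] pointing down, gripper open.
Joint ranges: [-2.6, 2.6], [-0.5, 2.12], [-1.47, 1.34], [0.16, 2.42], [-1.27, 4.41], [0.06, 2.06], [-2.6, 2.6]. Speed limits (rad/s): [2.22, 2.22, 2.79, 2.79, 3.14, 3.14, 3.14].

## Interface

Orientations are given as a 3x3 rotation matrix whose columns are the frame's x, y, z axes.
In Python, from plant import bot gives the robot as it stands.
- The arm moves only by the shell command python3 drive.py 'ROWS' [FORCE]. ROWS is a JSON list of rows, 1 to 12 of them, each of 7 numbers: a rotation vector rx, ry, rz in rad, then dx, dy, dz in m, then the opening from 0.0 (shut) to 1.0 (fully open); each row is the pose to reach, as a shift and turn from the pose commanded when the command began, along the tool's axes at that moment; what a row does not reach only later rows make up. A row lasts 1/12 s, in which the tool goes at most 0.0417 m and 0.125 rad, less where a joint would pass 70% of its speed; a pose out of reach is approached as far as the arm can. The fingers move at their own pace and stop on an object; FORCE is the grip in N (left out, the last holds). Time passes only in rows, so rows that do not move let the fingers close. It prints the time, the measured TCP pose, the force, the opening and the grip force at its end.
- bot.get_state(): the state, without advancing time (a new reading comes with each control period).
- bot.capture(name): name is "scene" or "top" or "wrist"; returns a dict with "frame" (420x560x3 uint8, red, green, blue), "intrinsics" (3x3 intrinsics, pixels), "R" (3x3) and "t" (3): a world point X has camera coordinates R X + t. Camera axes: x right, y down, z forward; pixel columns grow to the right and rows downward; lengths in m; the calibration is good to about 2 mm. A picture is of the moment at which its call begins. There is no depth.
- bot.sign_off(): hands the job in; it is judged then, once.
The state is a dict: "time_s": time; "joint_positions": joint angles; "joint_velocities": joint speeds; "tau": joint torques, N m; "tool_pos": TCP position; "eef_rot": TCP orientation; "contact_force": force on the tool from outside, world axes, zero at the start; "ft_torque": the same for the moment, N m; "opening": opening from 0.0 (shut) to 1.0 (fully open); "grip_force": force on a finger pad.
Only numpy, scipy, OpenCV 4.12 (cv2) and the standard library are available. Lean on these libraries where they do the work, as an engineer would, in place of code of your own. Each camera call takes 0.05 s, during which the arm holds its last target. There are 200 camera calls.

## Task

Someone left the glaze shaker's power on: flip the toggle switch off first, and only then stand every small glaze pot upright in the shaker's tray and set the speed lever upright, to the middle of its three marks. Then flip the power on, pull the T-handle run lever toward the robot all the way to its stop, let it spring back, and flip the power off again, leaving the pots in the tray. Do not handle a pot while the power is on nor work the run lever while it is off, and leave the other things on the bench where they are.

Things in the scene. Friction and masses are not known exactly. Their poses are not given: they have to be found in the camera images.
- pot0: small round glaze pot with a lid, 48 mm in diameter, 53 mm high, 70 g (46 mm below the lid, which begins 39 mm up); origin at the centre of its underside, z up; three or four of the four pots are present
- pot1: small round glaze pot with a lid, 48 mm in diameter, 53 mm high, 70 g (46 mm below the lid, which begins 39 mm up); origin at the centre of its underside, z up; three or four of the four pots are present
- pot2: small round glaze pot with a lid, 48 mm in diameter, 53 mm high, 70 g (46 mm below the lid, which begins 39 mm up); origin at the centre of its underside, z up; three or four of the four pots are present
- pot3: small round glaze pot with a lid, 48 mm in diameter, 53 mm high, 70 g (46 mm below the lid, which begins 39 mm up); origin at the centre of its underside, z up; three or four of the four pots are present
- tray_floor (a point): centre of the inner floor of the open steel tray on top of the shaker, its x roughly away from the robot, 30 mm above the table; inner floor 162 mm along its x by 252 mm along its y, rim 30 mm high and 4 mm thick; the shaker is fixed to the table
- power_box: fixed grey box, 90 (x) by 76 (y) by 70 mm high; origin under its centre; its x points roughly away from the robot. Power switch on top: black bat-shaped toggle handle 58 mm long, 18 mm thick at its end, pivot at the centre of the top (height 70 mm), swings in the box's x-z plane; a raised black dot marks the on side (+x)
- power_tip (a point): point inside the toggle handle, 50 mm from its pivot; moves with it
- power (a joint): toggle switch, rad: 0 = off (handle leans 0.45 rad from vertical to the box's -x, toward the robot), 0.9 = on (leans 0.45 rad to +x); over-centre: pushed past upright (0.45) it snaps to the other end; takes about 1.5 N at the tip
- speed_box: fixed grey box, 90 (x) by 76 (y) by 70 mm high; origin under its centre; its x points roughly away from the robot. Speed lever on top: steel bar 10 mm thick with a black 24 mm ball knob centred 75 mm from its pivot (box centre, height 65 mm), swings in the box's x-z plane; three raised marks beside its slot
- speed_knob (a point): centre of the ball knob of the speed lever; moves with it
- speed (a joint): speed lever, rad: 0 = leans 0.6 rad from vertical to the box's -x (slow), 0.6 = upright, middle mark, 1.2 = leans 0.6 rad to +x (fast); stiff with friction, stays where it is left; takes about 1.5 N at the knob; found on the fast side
- shake_box: fixed grey box, 90 (x) by 76 (y) by 70 mm high; origin under its centre; its x points roughly away from the robot. Run lever on top: steel bar 10 mm thick with a black T-handle (18 mm thick, 62 mm long along the box's y) 75 mm from its pivot (box centre, height 65 mm), swings in the box's x-z plane
- shake_grip (a point): centre of the run lever's T-handle; moves with it
- shake (a joint): run lever, rad: 0 = at rest (leans 0.5 rad from vertical to the box's +x, away from the robot), 1.0 = pulled to its stop (leans 0.5 rad to -x, toward the robot); sprung, about 1 to 2.5 N at the handle, comes back to 0 by itself when let go
- jar_green: bystander: middle-sized glaze jar, 67 mm in diameter, 102 mm high, origin under its centre
- wood_rib: bystander: flat wooden rib 44 x 100 x 9 mm lying on the table, long along its y, origin under its centre
- jar_white: bystander: large glaze jar, 83 mm in diameter, 124 mm high, origin under its centre
- sq_white: bystander: squeeze bottle, 52 mm in diameter, 150 mm high

How it is judged:
By the outcome, as a careful person would: the job done as asked, in the order asked, and still so for the second after the job is handed in, with the robot touching nothing.
Of pot0, pot1, pot2, pot3 only 3 to 4 are there at a start; the rules pass over those that are not, and their reading is None.
At some moment in a run one of pot0, pot1, pot2, pot3 may be knocked a few centimetres aside while the robot is not near it.
It also fails if it takes over 192 s, if anything falls off the work surface, if the arm or the gripper's body presses on something with over 40 N, if the wrist force passes 120 N, or if a joint passes its speed limit or range.

## Working session

There is one attempt and no reset: what is moved stays moved. The work goes in short steps, Python scripts to look and compute and a shell command to move; the robot and the scene stay as the last step left them, time stands still between calls to the robot, and variables do not carry over. Pictures are saved under pics/ and viewed, at most 14 in all, crops included, and the job is handed in when it is done.

```bash
ls; mkdir -p pics; python3 - <<'E'
from plant import bot
import cv2,numpy as np
np.set_printoptions(precision=4,suppress=True)
for n in("scene","top"):
    c=bot.capture(n); cv2.imwrite(f"pics/{n}0.png",c["frame"][:,:,::-1])
    np.savez(f"pics/{n}0.npz",**{k:np.array(v) for k,v in c.items()})
    print(n,c["intrinsics"],-np.array(c["R"]).T@c["t"],c["R"])
s=bot.get_state();print(s["time_s"],s["tool_pos"],s["eef_rot"],s["opening"])
E
```

```text
drive.py
pics
plant.py
scene [[388.9247   0.     280.0948]
 [  0.     388.9247 211.9048]
 [  0.       0.       1.    ]] [0.0692 0.8249 0.6806] [[-0.8774 -0.4791 -0.025 ]
 [-0.237   0.4782 -0.8457]
 [ 0.4171 -0.736  -0.5331]]
top [[487.2496   0.     274.0539]
 [  0.     487.2496 214.652 ]
 [  0.       0.       1.    ]] [0.2417 0.0485 1.4241] [[-0.0249 -0.9996  0.0127]
 [-0.9806  0.0219 -0.1946]
 [ 0.1942 -0.0173 -0.9808]]
0.1 [ 0.2194 -0.585   0.2915] [[ 0.9363  0.3512 -0.0005]
 [ 0.3512 -0.9363  0.0011]
 [-0.0001 -0.0012 -1.    ]] 0.9981359161045346
```

View pics/scene0.png

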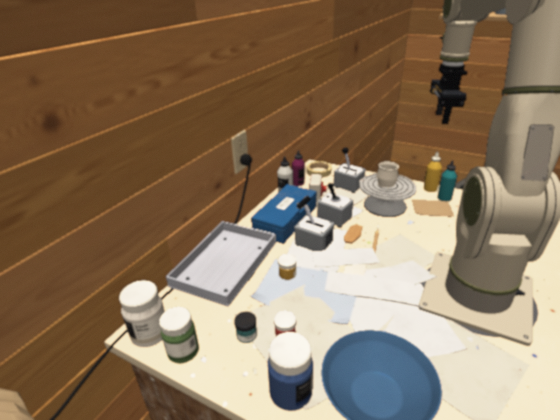

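View pics/top0.png

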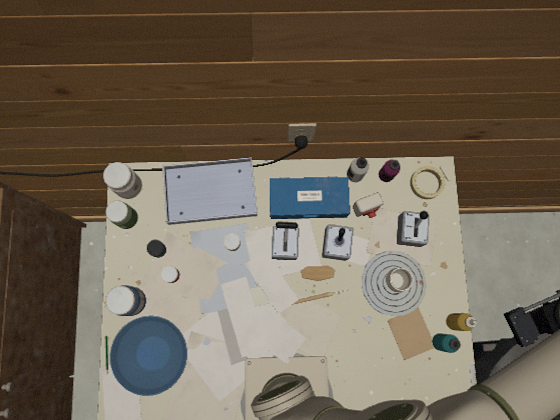

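The top view shows the tray at (210,190), boxes at about (285,240), (338,240) and (413,228), and pots at about (156,248), (170,274) and (232,241). The white and red object at (369,206) is unclear, so I'll zoom in.

```bash
python3 - <<'E'
import cv2,numpy as np
t=cv2.imread("pics/top0.png");s=cv2.imread("pics/scene0.png")
a=cv2.resize(t[150:270,260:460],(800,480),interpolation=cv2.INTER_CUBIC)
cv2.imwrite("pics/ct.png",a)
b=cv2.resize(s[140:260,240:400],(800,600),interpolation=cv2.INTER_CUBIC)
cv2.imwrite("pics/cs.png",b)
E
```

```text
(no output)
```

View pics/ct.png

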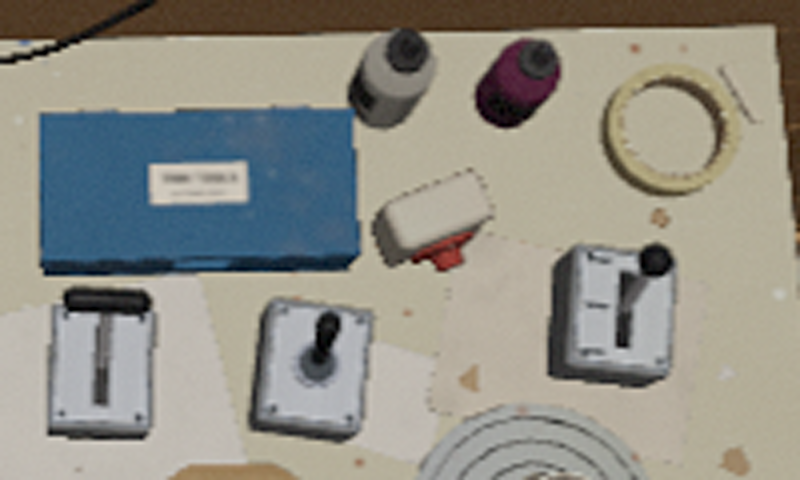

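View pics/cs.png

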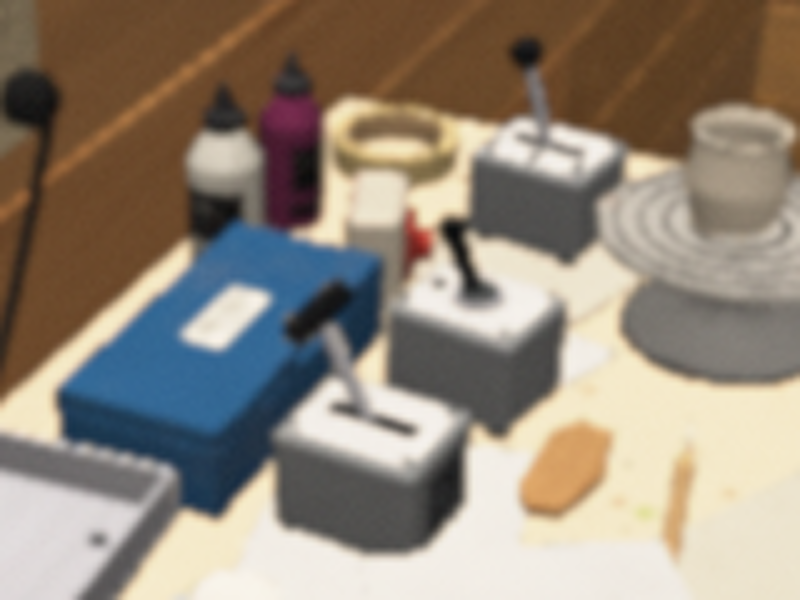

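The white and red object is a boxy timer, not a pot. Left to right in the top view, the boxes are shake (T-handle), power (bat leaning away, so on) and speed (knob leaning away, so fast). Next I'll work out positions.

```bash
cat > h.py <<'E'
import cv2,numpy as np
np.set_printoptions(precision=4,suppress=True)
def ray(c,p):
    R=np.array(c["R"]);t=np.array(c["t"]);K=np.array(c["intrinsics"])
    d=R.T@np.linalg.solve(K,[p[0],p[1],1.]);return -R.T@t,d/np.linalg.norm(d)
def plane(c,p,z):
    o,d=ray(c,p);return o+d*(z-o[2])/d[2]
def tri(c1,p1,c2,p2):
    o1,d1=ray(c1,p1);o2,d2=ray(c2,p2)
    s=np.linalg.lstsq(np.c_[d1,-d2],o2-o1,rcond=None)[0]
    a=o1+d1*s[0];b=o2+d2*s[1];return (a+b)/2,np.linalg.norm(a-b)
def proj(c,X):
    x=np.array(c["intrinsics"])@(np.array(c["R"])@X+c["t"]);return x[:2]/x[2]
E
python3 - <<'E'
from h import *
T=dict(np.load("pics/top0.npz"));S=dict(np.load("pics/scene0.npz"))
ct=lambda x,y:((x+.5)/4-.5+260,(y+.5)/4-.5+150)
cs=lambda x,y:((x+.5)/5-.5+240,(y+.5)/5-.5+140)
for n,t,s in(("T",(107,300),(318,312)),("bat end",(328,320),(455,232)),("knob",(656,260),(526,52))):
    print(n,*tri(T,ct(*t),S,cs(*s)))
for n,c in(("shake",[(57,307),(153,304),(150,433),(52,430)]),("power",[(278,300),(372,308),(360,438),(256,427)]),("speed",[(577,247),(678,252),(668,378),(566,367)])):
    P=np.array([plane(T,ct(*p),.07) for p in c]);m=P.mean(0)
    dx=((P[0]+P[1])-(P[2]+P[3]))/2;dy=((P[0]+P[3])-(P[1]+P[2]))/2
    print(n,m,"size",np.linalg.norm(dx),np.linalg.norm(dy),"yaw",np.arctan2(dx[1],dx[0]),np.arctan2(-dy[0],dy[1]))
f=T["frame"]
# pots: lids
for n,(u,v) in(("dark",(156,248)),("w1",(170,274)),("w2",(232,241))):
    r=14;g=cv2.cvtColor(f[v-r:v+r,u-r:u+r],cv2.COLOR_RGB2HSV).astype(int)
    print(n,g[r,r],g[2,2]);
    print(g[r,:,1],g[r,:,2])
    print(plane(T,(u,v),.053))
# tray by rim outer corners
for z in(.06,):
  for p in((164,166),(252,158),(257,216),(168,223)): print(plane(T,p,z))
E
```

```text
T [ 0.4683 -0.0073  0.1307] 0.0028619722628399655
bat end [ 0.4519 -0.1596  0.1109] 0.0082450864457305
knob [ 0.4868 -0.3787  0.1371] 0.001542177498122889
shake [ 0.432  -0.0052  0.07  ] size 0.08910997918526764 0.06800452165416071 yaw -0.061015845323411616 -0.022707794500162873
power [ 0.4287 -0.1551  0.07  ] size 0.09208901274498454 0.06972401615104468 yaw -0.18094224169849588 -0.11950922538037077
speed [ 0.4645 -0.3738  0.07  ] size 0.08914545871346687 0.07196374709625487 yaw -0.16512416677269037 -0.10218703853645328
dark [110  15  51] [ 22  35 182]
[ 34  36  36  36  42  13  21   5   4  14   9  20  10  14  15  13   9  19
  24  14   5   6  88 165  39  34  35  33] [181 183 183 186 157  39  49  48  57  55  56  52  50  54  51  57  55  54
  53  55  51  44  29  31 144 188 183 184]
[0.4247 0.3598 0.053 ]
w1 [ 15   3 191] [ 19  33 185]
[32 33 33 32 28 12  8  7  7  7  4  4  3  3  3  3  1  1  1  7 21 31 86 56
 37 32 33 33] [183 184 186 184 185 187 192 190 190 191 189 191 191 191 191 192 189 189
 189 189 185 142  59 104 166 186 186 183]
[0.3507 0.3192 0.053 ]
w2 [ 60   1 190] [105   6 176]
[ 6  4  9  7 10  9 14  4  1  3  1  1  1  1  1  1  1  1  0  1  5 23  5  7
  7  9  7  0] [174 175 175 175 176 177 185 187 185 185 185 184 183 186 190 189 187 189
 187 189 189 163 141 177 176 176 175 175]
[0.4397 0.1454 0.053 ]
[0.6629 0.3403 0.06  ]
[0.6818 0.0846 0.06  ]
[0.509  0.0732 0.06  ]
[0.4944 0.3258 0.06  ]
```

```bash
python3 - <<'E'
import cv2
t=cv2.imread("pics/top0.png");s=cv2.imread("pics/scene0.png")
a=cv2.resize(t[150:300,95:265],(680,600),interpolation=cv2.INTER_CUBIC)
cv2.imwrite("pics/ct2.png",a)
E
```

```text
(no output)
```

View pics/ct2.png

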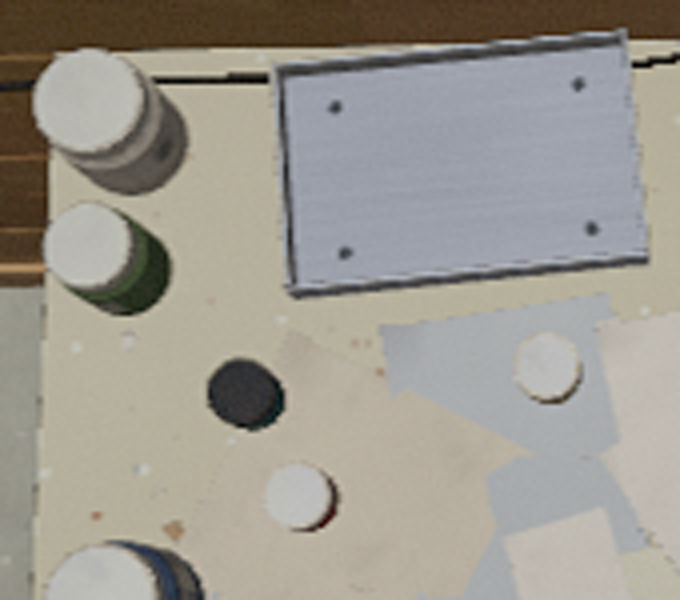

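The lids are at (155,248), (170,274) and (231,242), all upright, so three pots are visible. All the geometry checks against the given sizes. Next is a goal helper, then power off.

```bash
cat > g.py <<'E'
# usage: g.py x y z yaw [...more]: shift in the tool's axes from the measured pose to each goal (tool down, tool x at yaw)
import sys;from h import *;from plant import bot;from scipy.spatial.transform import Rotation as Ro
s=bot.get_state();R=np.array(s["eef_rot"]);p=np.array(s["tool_pos"])
a=np.array(sys.argv[1:],float).reshape(-1,4)
for x,y,z,w in a:
    c,n=np.cos(w),np.sin(w);G=np.array([[c,n,0],[n,-c,0],[0,0,-1]])
    d=R.T@(np.array([x,y,z])-p);print(Ro.from_matrix(R.T@G).as_rotvec().round(3),d.round(4),"rows",round(max(np.linalg.norm(d)/.0417,Ro.from_matrix(R.T@G).magnitude()/.125),1))
E
python3 g.py .488 -.164 .29 -.15 .488 -.164 .176 -.15
python3 - <<'E'
from h import *
T=dict(np.load("pics/top0.npz"))
c=lambda x,y:((x+.5)/4-.5+95,(y+.5)/4-.5+150)
for n,p,z in(("white",(88,100),.124),("green",(88,245),.102),("blue",(108,595),.12),("dark",(243,392),.053),("w1",(299,496),.053),("w2",(547,368),.053)):print(n,plane(T,c(*p),z))
for p in((275,67),(628,32),(648,260),(292,292)):print(plane(T,c(*p),.06))
E
```

```text
[-0.001  0.     0.509] [ 0.3993 -0.2998  0.0019] rows 12.0
[-0.001  0.     0.509] [ 0.3994 -0.2997  0.1159] rows 12.3
white [0.6212 0.4562 0.124 ]
green [0.5238 0.4592 0.102 ]
blue [0.2846 0.4317 0.12  ]
dark [0.4258 0.3615 0.053 ]
w1 [0.3518 0.3209 0.053 ]
w2 [0.438  0.1472 0.053 ]
[0.6618 0.3421 0.06  ]
[0.683  0.0857 0.06  ]
[0.513  0.0742 0.06  ]
[0.4955 0.3269 0.06  ]
```

```bash
python3 drive.py '[[0,0,0.125,0.033,-0.025,0,0],[0,0,0.25,0.066,-0.05,0,0],[0,0,0.375,0.1,-0.075,0,0],[0,0,0.509,0.133,-0.1,0,0],[0,0,0.509,0.166,-0.125,0,0],[0,0,0.509,0.2,-0.15,0,0],[0,0,0.509,0.233,-0.175,0,0],[0,0,0.509,0.266,-0.2,0,0],[0,0,0.509,0.3,-0.225,0,0],[0,0,0.509,0.333,-0.25,0,0],[0,0,0.509,0.366,-0.275,0,0],[0,0,0.509,0.399,-0.3,0,0]]'
python3 drive.py '[[0,0,0,0,0,0,0],[0,0,0,0,0,0,0]]'; python3 g.py .488 -.164 .176 -.15
python3 - <<'E'
from plant import bot;import cv2
cv2.imwrite("pics/s1.png",cv2.resize(bot.capture("scene")["frame"][100:300,240:500,::-1],(780,600)))
E
```

```text
time_s: 1.1
tool_pos: [0.4855, -0.1666, 0.2922]
eef_rot: [[0.989, -0.15, -0.0], [-0.15, -0.989, -0.0], [-0.0, 0.0, -1.0]]
contact_force: [1.2, -1.1, 1.1]
opening: 0.174
grip_force: 0.0
time_s: 1.27
tool_pos: [0.4859, -0.1659, 0.2919]
eef_rot: [[0.99, -0.145, -0.0], [-0.145, -0.99, 0.001], [-0.0, -0.001, -1.0]]
contact_force: [0.5, 0.1, -0.5]
opening: 0.045
grip_force: 0.0
[-0.001  0.     0.005] [ 0.0019 -0.0021  0.1159] rows 2.8
```

View pics/s1.png

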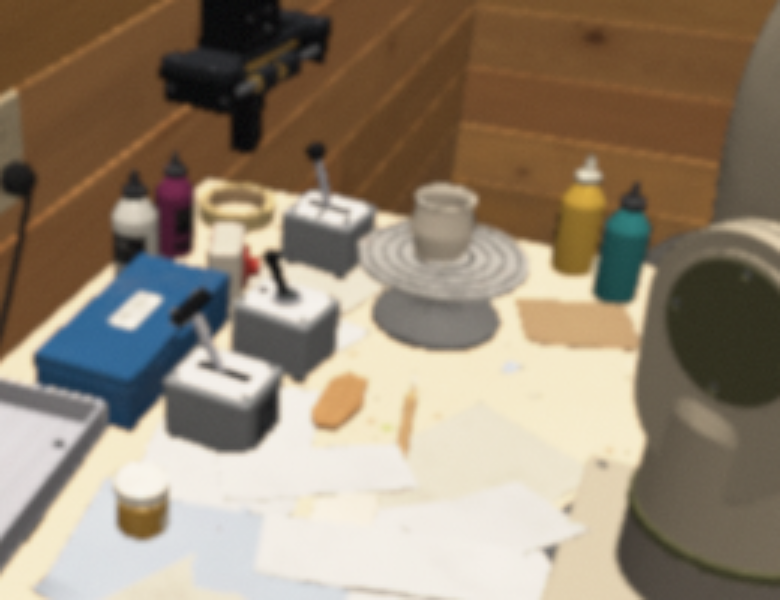

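The gripper (at about (245,130)) is closed above and beyond the bat, which is at (275,270). There is no extra pot on this side. I'll go down and push the bat toward the robot.

```bash
python3 drive.py '[[0,0,0,0.002,-0.002,0.04,0],[0,0,0,0.002,-0.002,0.08,0],[0,0,0,0.002,-0.002,0.116,0],[0,0,0,0.002,-0.002,0.116,0]]'
python3 drive.py '[[0,0,0,-0.015,0,0,0],[0,0,0,-0.03,0,0,0],[0,0,0,-0.04,0,0,0],[0,0,0,-0.05,0,0,0],[0,0,0,-0.06,0,0,0],[0,0,0,-0.062,0,0,0],[0,0,0,-0.05,0,0,0],[0,0,0,-0.04,0,-0.04,0],[0,0,0,-0.04,0,-0.08,0],[0,0,0,-0.04,0,-0.1,0]]'
python3 - <<'E'
from plant import bot;import cv2
cv2.imwrite("pics/s2.png",cv2.resize(bot.capture("scene")["frame"][140:260,240:400,::-1],(800,600)))
E
python3 g.py .438 .147 .2 0 .438 .147 .079 0
```

```text
time_s: 1.65
tool_pos: [0.4829, -0.1676, 0.1697]
eef_rot: [[0.988, -0.152, -0.01], [-0.152, -0.988, 0.003], [-0.011, -0.001, -1.0]]
contact_force: [-0.7, -0.1, -0.4]
opening: 0.01
grip_force: 0.0
time_s: 2.48
tool_pos: [0.4486, -0.1611, 0.2811]
eef_rot: [[0.989, -0.149, 0.004], [-0.149, -0.989, -0.001], [0.005, 0.001, -1.0]]
contact_force: [1.2, -0.7, 0.8]
opening: 0.004
grip_force: 0.0
[ 0.003 -0.008 -0.15 ] [-0.0583 -0.3034  0.0825] rows 7.7
[ 0.003 -0.008 -0.15 ] [-0.0593 -0.3037  0.2035] rows 8.9
```

View pics/s2.png

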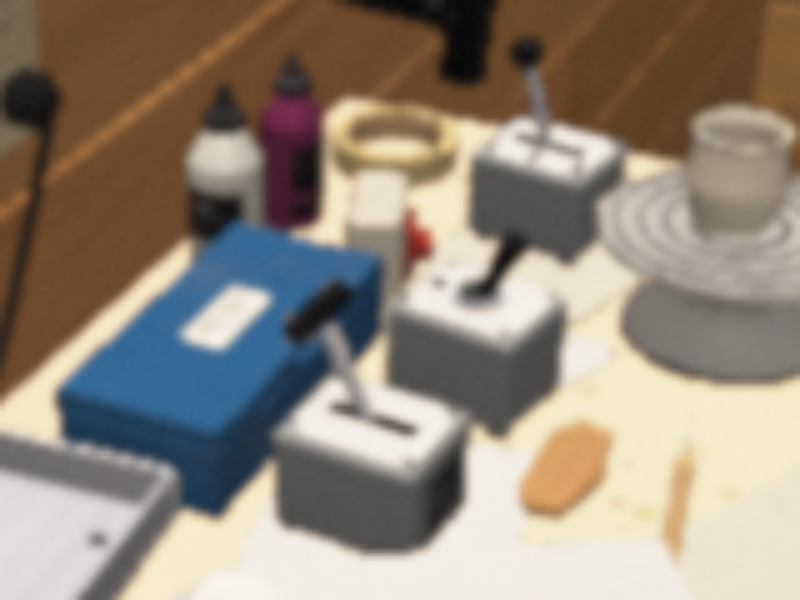

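The handle now leans toward the robot (tip at (515,245)) with the on-dot clear, so power is off. Next is the amber pot at (0.438, 0.147).

```bash
python3 drive.py '[[0,0,-0.05,-0.008,-0.04,0.01,1],[0,0,-0.1,-0.016,-0.08,0.02,1],[0,0,-0.15,-0.024,-0.12,0.03,1],[0,0,-0.15,-0.032,-0.16,0.04,1],[0,0,-0.15,-0.04,-0.2,0.05,1],[0,0,-0.15,-0.048,-0.24,0.06,1],[0,0,-0.15,-0.055,-0.28,0.07,1],[0,0,-0.15,-0.0585,-0.3035,0.082,1],[0,0,-0.15,-0.0585,-0.3035,0.082,1],[0,0,-0.15,-0.0585,-0.3035,0.082,1],[0,0,-0.15,-0.0585,-0.3035,0.082,1]]' 15
python3 g.py .438 .147 .079 0
python3 - <<'E'
from h import *;from plant import bot
c=bot.capture("wrist");cv2.imwrite("pics/w1.png",c["frame"][:,:,::-1]);t=bot.capture("top");cv2.imwrite("pics/t1.png",t["frame"][:,:,::-1])
print(proj(c,np.array([.438,.147,.053])))
E
```

```text
time_s: 3.45
tool_pos: [0.4354, 0.1471, 0.1945]
eef_rot: [[1.0, -0.001, 0.0], [-0.001, -1.0, -0.001], [0.0, 0.001, -1.0]]
contact_force: [-0.7, -0.7, 0.0]
opening: 0.759
grip_force: 0.0
[ 0.001 -0.    -0.001] [ 0.0026 -0.      0.1155] rows 2.8
[281.2783 218.1247]
```

View pics/w1.png

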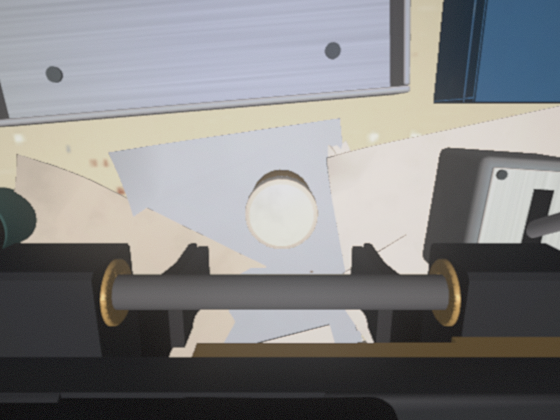

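The lid is centred at (281,212) against a predicted (281,218), so the pot sits about 4 mm further out. I'll grasp with that correction.

```bash
python3 drive.py '[[0,0,0,0.006,0,0.03,1],[0,0,0,0.006,0,0.06,1],[0,0,0,0.006,0,0.09,1],[0,0,0,0.006,0,0.115,1],[0,0,0,0.006,0,0.115,1],[0,0,0,0.006,0,0.115,0.3],[0,0,0,0.006,0,0.115,0.3],[0,0,0,0.006,0,0.115,0.3],[0,0,0,0.006,0,0.115,0.3],[0,0,0,0.006,0,0.115,0.3],[0,0,0,0.006,0,0.115,0.3]]' 15
python3 drive.py '[[0,0,0,0,0,-0.03,0.3],[0,0,0,0,0,-0.06,0.3],[0,0,0,0,0,-0.09,0.3],[0,0,0,0,0,-0.09,0.3]]' 
python3 g.py .619 .134 .17 .08 .619 .134 .111 .08
```

```text
time_s: 4.47
tool_pos: [0.4417, 0.1479, 0.0799]
eef_rot: [[1.0, -0.0, 0.001], [-0.0, -1.0, -0.0], [0.001, 0.0, -1.0]]
contact_force: [0.2, -0.2, -0.1]
opening: 0.633
grip_force: 0.0
time_s: 4.8
tool_pos: [0.4436, 0.1491, 0.1745]
eef_rot: [[1.0, 0.0, 0.008], [0.0, -1.0, 0.001], [0.008, -0.001, -1.0]]
contact_force: [2.1, 0.1, -1.0]
opening: 0.547
grip_force: 15.0
[-0.001 -0.008 -0.08 ] [0.1754 0.0152 0.0058] rows 4.2
[-0.001 -0.008 -0.08 ] [0.175  0.0153 0.0648] rows 4.5
```

The fingers were still closing as the lift began, so I need to check how the pot is held.

```bash
python3 - <<'E'
from h import *;from plant import bot
c=bot.capture("scene");s=bot.get_state();p=np.array(s["tool_pos"]);print(p,s["opening"],s["grip_force"])
u,v=proj(c,p+[0,0,-.051]).astype(int);print(u,v,[proj(c,p+[0,0,-k]) for k in(.05,.06,.07,.08,.09,.10,.11)])
f=c["frame"][v-40:v+50,u-60:u+60,::-1];cv2.imwrite("pics/s3.png",cv2.resize(f,(800,600),interpolation=cv2.INTER_CUBIC))
E
```

```text
[0.4428 0.1485 0.1721] 0.5495226047335027 14.999887266894802
284 236 [array([284.2844, 236.5472]), array([284.3628, 239.8471]), array([284.4403, 243.1104]), array([284.517 , 246.3377]), array([284.5929, 249.5297]), array([284.6679, 252.6868]), array([284.7421, 255.8098])]
```

View pics/s3.png

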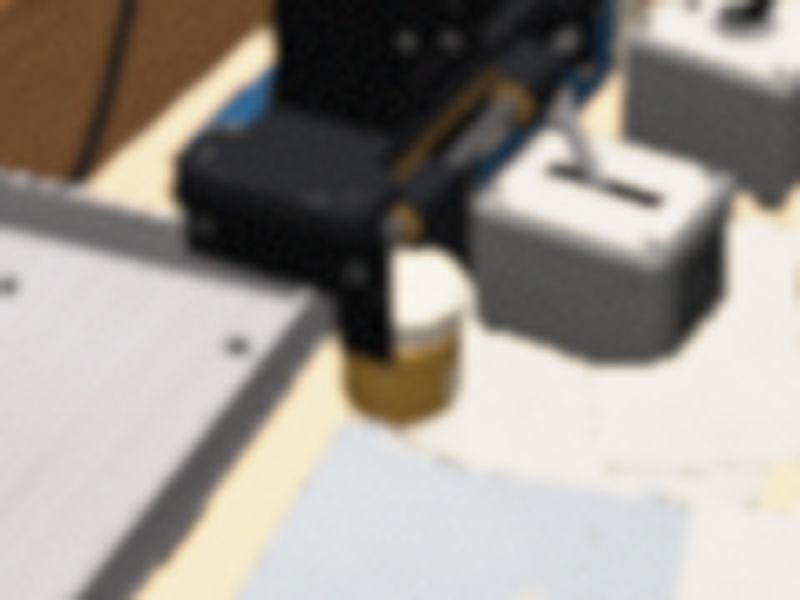

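The pot is held upright by the lid, with its base about 105 mm below the TCP (bottom row around 422 in the crop). I'll carry it over the tray and lower it until it touches.

```bash
python3 drive.py '[[0,0,0,0,0,-0.02,0.3],[0,-0.008,-0.02,0.03,0.004,-0.02,0.3],[0,-0.008,-0.04,0.06,0.006,-0.02,0.3],[0,-0.008,-0.06,0.09,0.008,-0.02,0.3],[0,-0.008,-0.08,0.12,0.011,-0.02,0.3],[0,-0.008,-0.08,0.15,0.013,-0.02,0.3],[0,-0.008,-0.08,0.1755,0.015,-0.02,0.3],[0,-0.008,-0.08,0.1755,0.015,-0.01,0.3],[0,-0.008,-0.08,0.1755,0.015,0.0,0.3],[0,-0.008,-0.08,0.1755,0.015,0.015,0.3],[0,-0.008,-0.08,0.1755,0.015,0.023,0.3],[0,-0.008,-0.08,0.1755,0.015,0.023,0.3]]'
python3 drive.py '[[0,0,0,0,0,0,0.3],[0,0,0,0,0,0,0.3]]'
```

```text
time_s: 5.85
tool_pos: [0.6147, 0.1327, 0.1433]
eef_rot: [[0.997, 0.081, -0.013], [0.081, -0.997, -0.001], [-0.013, 0.0, -1.0]]
contact_force: [-1.2, -0.6, -1.3]
opening: 0.545
grip_force: 15.0
time_s: 6.02
tool_pos: [0.6167, 0.1331, 0.1468]
eef_rot: [[0.997, 0.08, -0.007], [0.08, -0.997, -0.0], [-0.007, -0.0, -1.0]]
contact_force: [0.2, 1.1, -0.6]
opening: 0.539
grip_force: 15.0
```

```bash
python3 drive.py '[[0,0,0,0,0,0.004,0.3],[0,0,0,0,0,0.008,0.3],[0,0,0,0,0,0.008,0.3]]'
python3 drive.py '[[0,0,0,0,0,0.002,0.3],[0,0,0,0,0,0.004,0.3],[0,0,0,0,0,0.004,0.3]]'
python3 - <<'E'
from h import *;from plant import bot
c=bot.capture("scene");p=np.array(bot.get_state()["tool_pos"])
u,v=proj(c,p+[0,0,-.08]).astype(int)
cv2.imwrite("pics/s4.png",cv2.resize(c["frame"][v-45:v+45,u-60:u+60,::-1],(800,600),interpolation=cv2.INTER_CUBIC))
E
```

```text
time_s: 6.27
tool_pos: [0.6169, 0.1329, 0.1384]
eef_rot: [[0.997, 0.08, -0.007], [0.08, -0.997, -0.0], [-0.007, -0.0, -1.0]]
contact_force: [0.2, -0.4, 0.1]
opening: 0.542
grip_force: 15.0
time_s: 6.52
tool_pos: [0.6177, 0.1331, 0.1364]
eef_rot: [[0.997, 0.079, -0.005], [0.079, -0.997, -0.0], [-0.005, -0.0, -1.0]]
contact_force: [-2.8, -1.7, 14.2]
opening: 0.544
grip_force: 15.0
```

View pics/s4.png

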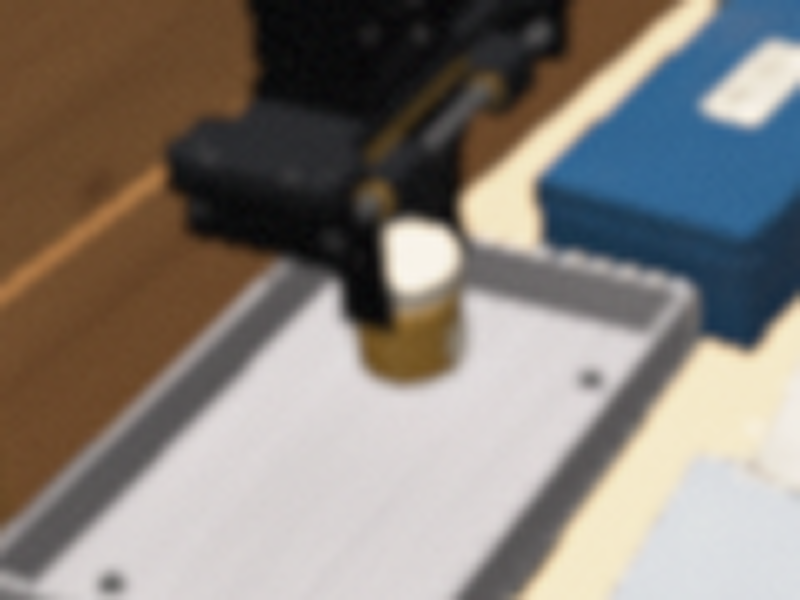

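The amber pot stands in the tray with contact felt (14 N up). I'll ease off, release, and go to the red pot.

```bash
python3 drive.py '[[0,0,0,0,0,-0.002,0.3],[0,0,0,0,0,-0.002,0.75],[0,0,0,0,0,-0.002,0.75],[0,0,0,0,0,-0.002,0.75],[0,0,0,0,0,-0.002,0.75],[0,0,0,0,0,-0.03,0.75],[0,0,0,0,0,-0.06,0.75],[0,0,0,0,0,-0.07,0.75],[0,0,0,0,0,-0.07,0.75]]'
python3 g.py .355 .321 .2 -.3
```

```text
time_s: 7.32
tool_pos: [0.6185, 0.1335, 0.2074]
eef_rot: [[0.997, 0.08, -0.003], [0.08, -0.997, 0.001], [-0.003, -0.001, -1.0]]
contact_force: [1.0, -0.1, 0.4]
opening: 0.75
grip_force: 0.0
[-0.     0.003  0.38 ] [-0.2477 -0.2079  0.0083] rows 7.8
```

```bash
python3 drive.py '[[0,0,0.1,-0.031,-0.026,0,1],[0,0,0.2,-0.062,-0.052,0,1],[0,0,0.3,-0.093,-0.078,0,1],[0,0,0.38,-0.124,-0.104,0,1],[0,0,0.38,-0.155,-0.13,0,1],[0,0,0.38,-0.186,-0.156,0,1],[0,0,0.38,-0.217,-0.182,0,1],[0,0,0.38,-0.248,-0.208,0,1],[0,0,0.38,-0.248,-0.208,0.008,1],[0,0,0.38,-0.248,-0.208,0.008,1]]' 15
cat > lid.py <<'E'
# lid.py x y dark? : pot lid near (x,y,.053) in the wrist view -> world
import sys;from h import *;from plant import bot
c=bot.capture("wrist");x,y=map(float,sys.argv[1:3]);u,v=proj(c,np.array([x,y,.053]));r=np.linalg.norm(proj(c,np.array([x,y+.024,.053]))-[u,v])
g=cv2.cvtColor(c["frame"],cv2.COLOR_RGB2HSV);cv2.imwrite("pics/lid_%s.png"%sys.argv[3],c["frame"][:,:,::-1])
m=((g[...,2]<75) if sys.argv[3]=="dark" else ((g[...,1]<14)&(g[...,2]>150))).astype(np.uint8)
k=np.zeros_like(m);cv2.circle(k,(int(u),int(v)),int(2.2*r),1,-1);m=cv2.morphologyEx(m&k,cv2.MORPH_OPEN,np.ones((7,7),np.uint8))
cs=cv2.findContours(m,cv2.RETR_EXTERNAL,cv2.CHAIN_APPROX_NONE)[0]
print("pred",u,v,r)
for q in cs:
    if cv2.contourArea(q)<r*r:continue
    (a,b),R=cv2.minEnclosingCircle(q);print("circle",a,b,R,cv2.contourArea(q)/(np.pi*R*R),plane(c,(a,b),.053))
E
python3 lid.py .355 .321 w1;python3 g.py .355 .321 .079 -.3
```

```text
time_s: 8.15
tool_pos: [0.4014, 0.2852, 0.1969]
eef_rot: [[0.956, -0.292, -0.01], [-0.293, -0.956, -0.021], [-0.003, 0.023, -1.0]]
contact_force: [0.3, -0.1, -0.9]
opening: 1.003
grip_force: 0.0
pred 246.7435224482108 295.81269127097573 34.01832152495994
[0.024 0.003 0.008] [-0.0517 -0.0222  0.1172] rows 3.1
```

```bash
python3 drive.py '[[0,0,0,-0.025,-0.011,0,1],[0,0,0,-0.05,-0.022,0,1],[0,0,0,-0.05,-0.022,0,1],[0,0,0,-0.05,-0.022,0,1]]'
python3 lid.py .355 .321 w1;python3 g.py .355 .321 .079 -.3
```

```text
time_s: 8.53
tool_pos: [0.3804, 0.3037, 0.1932]
eef_rot: [[0.956, -0.293, -0.011], [-0.293, -0.956, -0.032], [-0.001, 0.034, -0.999]]
contact_force: [0.0, 0.3, -0.1]
opening: 1.001
grip_force: 0.0
pred 260.53056152022316 264.07264029902575 35.55680681818402
circle 257.0 262.5 29.26184844970703 0.5552030468764938 [0.3568 0.3229 0.053 ]
[0.034 0.002 0.008] [-0.0264 -0.0114  0.114 ] rows 2.8
```

View pics/lid_w1.png

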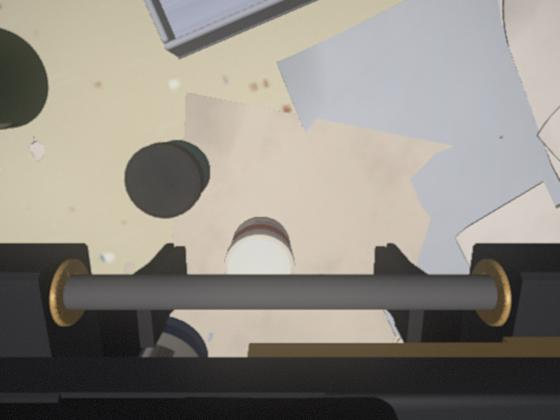

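The red pot's lid is at about (259,266), as predicted, and the dark pot at (165,180). The arm stopped short, so I'll check the joints.

```bash
python3 - <<'E'
from h import *;from plant import bot
print(np.array(bot.get_state()["joint_positions"]))
E
```

```text
[-1.1605  0.1272  0.406   1.941  -0.0385  1.1146 -2.6019]
3 plant.py
```
j7 at limit -2.6. So yaw is at limit: world yaw = ... at start j1=1.189, j7=-.088, yaw .359. Need yaw different: half turn: yaw+π: j7 → +0.54 . So rotate by +π... but rotating tool by π takes 25 rows (2 s). Alternatively reverse a bit: rotating tool yaw positive (which direction is j7 going?) From start j7 -.088 yaw .36 at j1 1.189; now j7 -2.6 yaw -.3 at j1 -1.16 . World yaw = j1-ish(+j3) - ... : yaw change -0.66; j1 change -2.35, j3 +.47... j7 change -2.5. If yaw = j1 + j3... - j7 ... sum: -2.35+.47 = -1.88; minus (-2.5)=+0.63 ... sign: yaw = j1+j3 - j7 → +.63, no; observed -.66. Hm j5 too. Perhaps yaw = -(…): j1 positive with TCP at -y, so j1 axis is inverted! (j1=1.189 → TCP angle -69°.) Then yaw = -(j1+j3)+j7 : +1.88-2.5= -.63 ✓. So increasing yaw → increases j7 (away from limit). Yaw at +0.3 gives j7 -2.0. So choose for w1 yaw e.g. flip: closing dir -0.3+π → j7=.54. For working tasks later: power at yaw -.15, y=-.16: fine (was fine).
 
Options: w1 at yaw +0.5: dir (-.48,.88): body end toward blue jar (-.07,.11)— collides. Yaw 0..-.3 window required or large yaw: closing along x (yaw 1.57): body x .26-.45, y ±.0375: .2835-.3585; blue jar y edge .39: ok 30mm gap; bowl: at centre (.135,.37) r .11? → edge at .245 + ; body end at .26 z .08; bowl rim height? ok z ~0.07. Hmm calc bowl in scene. Fingers vs dark pot: finger at w1+.05..058*(1,0)=(.413,.321): dark at (.43,.361) r .024: dist .043-.024=.019, finger half width .0095. OK. yaw 1.3: dir y=(.96,-.27): finger + side: (.411,.306) farther from dark. Other side body end (.264,.346), corner toward + y: +.0375*(.27,.96) → (.274,.382): blue jar (.285,.432): dist .051 vs .042: 9mm. Hmm. yaw 1.57 corner (.26..,.3585) dist .073 good. Yaw 1.8: dir (.97,.23)...: finger (.411,.333): dark dist .034-.024=.01 too close. yaw 1.5. j7 then = -2.6+1.8=-.8. 

Joint 7 is at its -2.6 limit, so I need a larger yaw. I'll take the dark pot first at yaw 0.3, then the red one with the fingers closing along x.

```bash
python3 lid.py .43 .3615 dark; python3 g.py .43 .3615 .19 .3
```

```text
pred 164.5652556946969 170.92462082031798 38.02436691665191
[ 0.033  0.012 -0.591] [ 0.0332 -0.068   0.001 ] rows 4.7
```

```bash
python3 drive.py '[[0.007,0.002,-0.12,0.007,-0.014,0,1],[0.014,0.004,-0.24,0.014,-0.028,0,1],[0.02,0.006,-0.36,0.021,-0.042,0,1],[0.03,0.01,-0.48,0.028,-0.056,0,1],[0.033,0.012,-0.59,0.033,-0.068,0,1],[0.033,0.012,-0.59,0.033,-0.068,0,1],[0.033,0.012,-0.59,0.033,-0.068,0,1]]'
sed -i 's/<75/<90/' lid.py
python3 lid.py .426 .3625 dark;  python3 g.py .426 .3625 .079 .3
```

```text
time_s: 9.22
tool_pos: [0.4327, 0.3583, 0.1911]
eef_rot: [[0.959, 0.285, -0.0], [0.285, -0.959, 0.001], [-0.0, -0.001, -1.0]]
contact_force: [0.2, -0.6, -0.7]
opening: 0.997
grip_force: 0.0
pred 272.13045177601543 231.61334808378655 37.20686524613491
circle 272.0 223.09616088867188 39.71797561645508 0.857661545148117 [0.4315 0.3642 0.053 ]
[-0.001  0.    -0.012] [-0.0048 -0.0059  0.1122] rows 2.7
```

View pics/lid_dark.png

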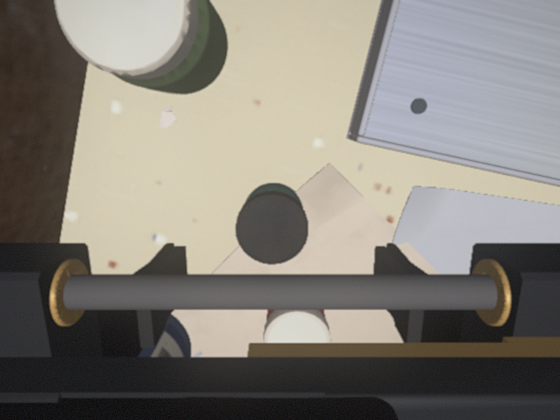

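The dark lid is centred at (272,229), so the estimate holds. Grasping with more rows for the fingers to close.

```bash
python3 drive.py '[[0,0,0,-0.004,-0.006,0.03,0.85],[0,0,0,-0.004,-0.006,0.06,0.8],[0,0,0,-0.004,-0.006,0.09,0.8],[0,0,0,-0.004,-0.006,0.112,0.8],[0,0,0,-0.004,-0.006,0.112,0.8],[0,0,0,-0.004,-0.006,0.112,0.3],[0,0,0,-0.004,-0.006,0.112,0.3],[0,0,0,-0.004,-0.006,0.112,0.3],[0,0,0,-0.004,-0.006,0.112,0.3],[0,0,0,-0.004,-0.006,0.112,0.3],[0,0,0,-0.004,-0.006,0.112,0.3],[0,0,0,-0.004,-0.006,0.112,0.3]]' 15
python3 drive.py '[[0,0,0,0,0,0,0.3],[0,0,0,0,0,0,0.3],[0,0,0,0,0,0,0.3],[0,0,0,0,0,-0.03,0.3],[0,0,0,0,0,-0.06,0.3],[0,0,0,0,0,-0.09,0.3],[0,0,0,0,0,-0.09,0.3]]' 
python3 g.py .609 .259 .17 .08 .609 .259 .112 .08
```

```text
time_s: 10.27
tool_pos: [0.4271, 0.3649, 0.0812]
eef_rot: [[0.957, 0.289, 0.002], [0.289, -0.957, 0.003], [0.003, -0.002, -1.0]]
contact_force: [-0.3, -1.5, 7.7]
opening: 0.526
grip_force: 15.1
time_s: 10.85
tool_pos: [0.4285, 0.366, 0.176]
eef_rot: [[0.957, 0.289, 0.007], [0.289, -0.957, 0.008], [0.009, -0.006, -1.0]]
contact_force: [1.3, 1.2, 0.0]
opening: 0.529
grip_force: 15.0
[-0.007 -0.008  0.213] [0.1418 0.1547 0.0064] rows 5.0
[-0.007 -0.008  0.213] [0.1413 0.155  0.0644] rows 5.3
```

```bash
python3 drive.py '[[0,0,0.05,0.028,0.031,0,0.3],[0,0,0.1,0.056,0.062,0,0.3],[0,0,0.15,0.085,0.093,0,0.3],[-0.007,-0.008,0.213,0.113,0.124,0,0.3],[-0.007,-0.008,0.213,0.142,0.155,0.006,0.3],[-0.007,-0.008,0.213,0.142,0.155,0.02,0.3],[-0.007,-0.008,0.213,0.142,0.155,0.04,0.3],[-0.007,-0.008,0.213,0.142,0.155,0.055,0.3],[-0.007,-0.008,0.213,0.142,0.155,0.055,0.3],[-0.007,-0.008,0.213,0.142,0.155,0.055,0.3]]'
python3 g.py .609 .259 .112 .08
```

```text
time_s: 11.68
tool_pos: [0.6068, 0.257, 0.1144]
eef_rot: [[0.997, 0.081, -0.007], [0.081, -0.997, -0.007], [-0.008, 0.007, -1.0]]
contact_force: [0.5, 0.7, 0.3]
opening: 0.53
grip_force: 15.0
[0.007 0.008 0.001] [ 0.0024 -0.0018  0.0024] rows 0.1
```

```bash
python3 drive.py '[[0,0,0,0,0,0.002,0.3],[0,0,0,0,0,0.004,0.3],[0,0,0,0,0,0.004,0.3]]'
python3 drive.py '[[0,0,0,0,0,0,0.75],[0,0,0,0,0,0,0.75],[0,0,0,0,0,0,0.75],[0,0,0,0,0,0,0.75],[0,0,0,0,0,-0.03,0.75],[0,0,0,0,0,-0.06,0.75],[0,0,0,0,0,-0.09,0.75],[0,0,0,0,0,-0.1,0.8],[0,0,0,0,0,-0.1,0.8]]'
python3 g.py .355 .321 .2 1.5
```

```text
time_s: 11.93
tool_pos: [0.6071, 0.2575, 0.1113]
eef_rot: [[0.997, 0.081, -0.005], [0.081, -0.997, -0.006], [-0.006, 0.006, -1.0]]
contact_force: [-1.0, -0.8, -1.2]
opening: 0.525
grip_force: 14.9
time_s: 12.68
tool_pos: [0.6092, 0.2582, 0.2145]
eef_rot: [[0.997, 0.081, -0.001], [0.081, -0.997, -0.004], [-0.001, 0.004, -1.0]]
contact_force: [0.4, -0.5, 0.2]
opening: 0.788
grip_force: 0.0
[ 0.003  0.003 -1.419] [-0.2483 -0.0831  0.0145] rows 11.4
```

```bash
python3 drive.py '[[0,0,-0.12,-0.02,-0.007,0,0.8],[0,0,-0.24,-0.04,-0.014,0,0.8],[0,0,-0.36,-0.062,-0.021,0,0.8],[0,0,-0.48,-0.083,-0.028,0,0.8],[0,0,-0.6,-0.104,-0.035,0,0.8],[0,0,-0.72,-0.125,-0.042,0,0.8],[0,0,-0.84,-0.146,-0.049,0,0.8],[0,0,-0.96,-0.167,-0.056,0,0.8],[0,0,-1.08,-0.188,-0.063,0,0.8],[0,0,-1.2,-0.209,-0.07,0,0.8],[0,0,-1.32,-0.23,-0.077,0.007,0.8],[0,0,-1.42,-0.2483,-0.083,0.014,0.8]]'
python3 drive.py '[[0,0,0,0,0,0,0.8],[0,0,0,0,0,0,0.8]]'
python3 lid.py .355 .321 w1; python3 g.py .355 .321 .079 1.5
```

```text
time_s: 13.68
tool_pos: [0.3517, 0.3205, 0.1969]
eef_rot: [[0.063, 0.998, -0.006], [0.998, -0.063, -0.007], [-0.007, -0.006, -1.0]]
contact_force: [0.2, 1.5, 0.7]
opening: 0.803
grip_force: 0.0
time_s: 13.85
tool_pos: [0.3524, 0.3203, 0.1969]
eef_rot: [[0.069, 0.998, -0.007], [0.998, -0.069, -0.008], [-0.008, -0.006, -1.0]]
contact_force: [0.7, -0.3, -0.4]
opening: 0.8
grip_force: 0.0
pred 284.61770464454395 218.8765310826493 35.88595025103694
circle 280.5 214.73529052734375 31.234922409057617 0.9371935732125503 [0.3525 0.324  0.053 ]
[-0.005  0.008 -0.001] [0.002  0.0021 0.1183] rows 2.8
```

View pics/lid_w1.png

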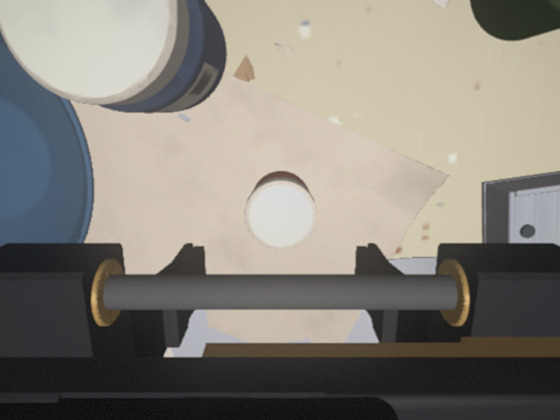

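The red pot's lid is at (280,214), i.e. (0.3525, 0.324). The blue jar and bowl are clear. Grasping.

```bash
python3 drive.py '[[0,0,0,0.0035,0,0.03,0.8],[0,0,0,0.0035,0,0.06,0.8],[0,0,0,0.0035,0,0.09,0.8],[0,0,0,0.0035,0,0.118,0.8],[0,0,0,0.0035,0,0.118,0.8],[0,0,0,0.0035,0,0.118,0.3],[0,0,0,0.0035,0,0.118,0.3],[0,0,0,0.0035,0,0.118,0.3],[0,0,0,0.0035,0,0.118,0.3],[0,0,0,0.0035,0,0.118,0.3],[0,0,0,0.0035,0,0.118,0.3],[0,0,0,0.0035,0,0.118,0.3]]' 15
python3 drive.py '[[0,0,0,0,0,0,0.3],[0,0,0,0,0,0,0.3],[0,0,0,0,0,0,0.3],[0,0,0,0,0,-0.03,0.3],[0,0,0,0,0,-0.06,0.3],[0,0,0,0,0,-0.1,0.3],[0,0,0,0,0,-0.1,0.3]]' 
python3 g.py .579 .194 .18 1.5 .579 .194 .112 1.5
python3 - <<'E'
from h import *;from plant import bot
c=bot.capture("top");cv2.imwrite("pics/t2.png",c["frame"][:,:,::-1]);a=cv2.cvtColor(c["frame"],cv2.COLOR_RGB2HSV);z=dict(np.load("pics/top0.npz"))
b=cv2.cvtColor(z["frame"],cv2.COLOR_RGB2HSV);d=(np.abs(c["frame"].astype(int)-z["frame"]).sum(2)>60).astype(np.uint8)[150:230,160:265]
n,_,st,ce=cv2.connectedComponentsWithStats(d)
for s,q in zip(st[1:],ce[1:]):
    if s[4]>25:print(s,q+[160,150],plane(c,q+[160,150],.083))
E
```

```text
time_s: 14.9
tool_pos: [0.3537, 0.3238, 0.0812]
eef_rot: [[0.07, 0.998, -0.004], [0.998, -0.07, -0.005], [-0.005, -0.004, -1.0]]
contact_force: [-1.5, -1.2, 7.6]
opening: 0.526
grip_force: 15.2
time_s: 15.48
tool_pos: [0.3558, 0.326, 0.1869]
eef_rot: [[0.07, 0.998, 0.001], [0.998, -0.07, 0.001], [0.001, 0.001, -1.0]]
contact_force: [1.2, 0.9, -0.2]
opening: 0.523
grip_force: 14.9
[ 0.001 -0.001  0.   ] [-0.116   0.2319  0.007 ] rows 6.2
[ 0.001 -0.001  0.   ] [-0.1161  0.2318  0.075 ] rows 6.5
[ 67  21  17  19 215] [235.507  180.3209] [0.6092 0.1319 0.083 ]
[ 23  24  19  21 299] [192.0702 184.0736] [0.6008 0.2551 0.083 ]
```

Both placed pots are where expected. Carrying the red pot in.

```bash
python3 drive.py '[[0,0,0,-0.019,0.038,0,0.3],[0,0,0,-0.038,0.076,0,0.3],[0,0,0,-0.057,0.114,0,0.3],[0,0,0,-0.076,0.152,0,0.3],[0,0,0,-0.095,0.19,0,0.3],[0,0,0,-0.116,0.232,0.007,0.3],[0,0,0,-0.116,0.232,0.02,0.3],[0,0,0,-0.116,0.232,0.04,0.3],[0,0,0,-0.116,0.232,0.06,0.3],[0,0,0,-0.116,0.232,0.066,0.3],[0,0,0,-0.116,0.232,0.066,0.3],[0,0,0,-0.116,0.232,0.066,0.3]]'
python3 g.py .579 .194 .112 1.5
```

```text
time_s: 16.53
tool_pos: [0.5762, 0.1914, 0.1132]
eef_rot: [[0.07, 0.998, -0.006], [0.998, -0.07, -0.007], [-0.008, -0.006, -1.0]]
contact_force: [0.4, -0.5, -0.2]
opening: 0.527
grip_force: 15.0
[-0.006  0.008  0.001] [0.0028 0.0026 0.0011] rows 0.1
```

```bash
python3 drive.py '[[0,0,0,0,0,0.002,0.3],[0,0,0,0,0,0.004,0.3],[0,0,0,0,0,0.004,0.3]]'
python3 drive.py '[[0,0,0,0,0,0,0.75],[0,0,0,0,0,0,0.75],[0,0,0,0,0,0,0.75],[0,0,0,0,0,0,0.75],[0,0,0,0,0,-0.03,0.75],[0,0,0,0,0,-0.06,0.75],[0,0,0,0,0,-0.1,0.75],[0,0,0,0,0,-0.14,0.75],[0,0,0,0,0,-0.17,0.8],[0,0,0,0,0,-0.17,0.8]]'
python3 g.py .48 -.377 .27 1.44
python3 - <<'E'
from h import *
T=dict(np.load("pics/top0.npz"));S=dict(np.load("pics/scene0.npz"))
print(tri(T,(399,277),S,(388,166)))
E
```

```text
time_s: 16.78
tool_pos: [0.5768, 0.1915, 0.11]
eef_rot: [[0.07, 0.998, -0.005], [0.998, -0.07, -0.006], [-0.007, -0.004, -1.0]]
contact_force: [-0.1, 0.3, 0.6]
opening: 0.522
grip_force: 15.0
time_s: 17.62
tool_pos: [0.5797, 0.193, 0.2868]
eef_rot: [[0.07, 0.998, 0.004], [0.998, -0.07, -0.002], [-0.002, 0.004, -1.0]]
contact_force: [0.1, 0.3, -0.3]
opening: 0.79
grip_force: 0.0
[0.004 0.002 0.06 ] [-0.5755 -0.0594  0.0177] rows 13.9
(array([ 0.3176, -0.2975,  0.1462]), np.float64(0.007420799927866773))
```

```bash
python3 drive.py '[[0,0,0.02,-0.041,-0.004,0,0.8],[0,0,0.04,-0.082,-0.008,0,0.8],[0,0,0.06,-0.123,-0.013,0,0.8],[0,0,0.06,-0.164,-0.017,0,0.8],[0,0,0.06,-0.205,-0.021,0,0.8],[0,0,0.06,-0.247,-0.025,0,0.8],[0,0,0.06,-0.288,-0.03,0,0.8],[0,0,0.06,-0.329,-0.034,0,0.8],[0,0,0.06,-0.37,-0.038,0,0.8],[0,0,0.06,-0.411,-0.042,0,0.8],[0,0,0.06,-0.452,-0.047,0,0.8],[0,0,0.06,-0.493,-0.051,0,0.8]]'
python3 g.py .48 -.377 .27 1.44
```

```text
time_s: 18.62
tool_pos: [0.4913, -0.2976, 0.2833]
eef_rot: [[0.129, 0.992, -0.005], [0.992, -0.129, -0.007], [-0.007, -0.004, -1.0]]
contact_force: [1.1, 0.3, 0.7]
opening: 0.796
grip_force: 0.0
[-0.004  0.007  0.001] [-0.0801 -0.0009  0.0139] rows 2.0
```

```bash
python3 drive.py '[[0,0,0,-0.04,0,0,0.8],[0,0,0,-0.08,0,0.01,0.8],[0,0,0,-0.08,0,0.01,0.8],[0,0,0,-0.08,0,0.01,0.8]]'
python3 - <<'E'
from h import *;from plant import bot
c=bot.capture("wrist");cv2.imwrite("pics/w5.png",c["frame"][:,:,::-1])
for X in((.4868,-.3787,.137),(.4645,-.3738,.07)):print(proj(c,np.array(X)))
np.savez("pics/w5.npz",**{k:np.array(v) for k,v in c.items()})
E
python3 g.py .4868 -.3787 .188 1.44
```

```text
time_s: 18.95
tool_pos: [0.4799, -0.3777, 0.2728]
eef_rot: [[0.135, 0.991, -0.008], [0.991, -0.135, -0.007], [-0.008, -0.007, -1.0]]
contact_force: [0.8, 0.6, 0.3]
opening: 0.8
grip_force: 0.0
[291.8682 224.0729]
[261.8004 197.3677]
[-0.006  0.007 -0.001] [-0.0017  0.0064  0.0851] rows 2.0
```

View pics/w5.png

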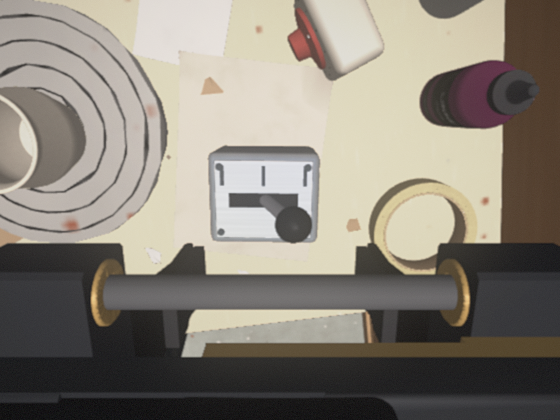

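The speed box is at (264,199), with the middle mark at column 263 and the knob at (293,223), all within 2 mm of my estimate. I'll grip the knob and bring it upright.

```bash
python3 drive.py '[[0,0,0,-0.0005,0.0073,0.03,0.7],[0,0,0,-0.0005,0.0073,0.06,0.7],[0,0,0,-0.0005,0.0073,0.085,0.7],[0,0,0,-0.0005,0.0073,0.085,0.7],[0,0,0,-0.0005,0.0073,0.085,0.2],[0,0,0,-0.0005,0.0073,0.085,0.2],[0,0,0,-0.0005,0.0073,0.085,0.2],[0,0,0,-0.0005,0.0073,0.085,0.2],[0,0,0,-0.0005,0.0073,0.085,0.2],[0,0,0,-0.0005,0.0073,0.085,0.2],[0,0,0,-0.0005,0.0073,0.085,0.2],[0,0,0,-0.0005,0.0073,0.085,0.2]]' 8
python3 drive.py '[[0,0,0,0,0,0,0.2],[0,0,0,0,0,0,0.2]]';python3 g.py .4659 -.3755 .190 1.436
```

```text
time_s: 20.0
tool_pos: [0.4885, -0.3772, 0.1892]
eef_rot: [[0.13, 0.992, -0.005], [0.992, -0.13, -0.007], [-0.007, -0.004, -1.0]]
contact_force: [-1.0, 0.1, 2.4]
opening: 0.265
grip_force: 8.0
time_s: 20.17
tool_pos: [0.4886, -0.3773, 0.1892]
eef_rot: [[0.13, 0.992, -0.005], [0.992, -0.13, -0.007], [-0.008, -0.004, -1.0]]
contact_force: [-0.0, 0.5, 4.6]
opening: 0.261
grip_force: 8.0
[-0.004  0.008  0.005] [-0.0012 -0.0227 -0.0007] rows 0.5
```

```bash
python3 drive.py '[[0,0,0,0,-0.006,-0.001,0.2],[0,0,0,0,-0.012,-0.002,0.2],[0,0,0,0,-0.018,-0.003,0.2],[0,0,0,0,-0.023,-0.003,0.2],[0,0,0,0,-0.023,-0.003,0.2],[0,0,0,0,-0.023,-0.003,0.2],[0,0,0,0,-0.023,-0.003,0.2]]'
python3 g.py .4659 -.3755 .192 1.436
```

```text
time_s: 20.75
tool_pos: [0.465, -0.3741, 0.192]
eef_rot: [[0.13, 0.991, -0.007], [0.991, -0.13, -0.006], [-0.007, -0.006, -1.0]]
contact_force: [-1.7, 2.0, 6.4]
opening: 0.265
grip_force: 8.0
[-0.006  0.007  0.004] [-0.0012  0.001   0.    ] rows 0.1
```

```bash
python3 drive.py '[[0,0,0,0,0.001,0,0.2],[0,0,0,0,0.001,0,0.7],[0,0,0,0,0.001,0,0.7],[0,0,0,0,0.001,0,0.7],[0,0,0,0,0.001,0,0.7],[0,0,0,0,0.001,0,0.7],[0,0,0,0,0.001,-0.03,0.7],[0,0,0,0,0.001,-0.06,0.7],[0,0,0,0,0.001,-0.09,0.7],[0,0,0,0,0.001,-0.09,0.7],[0,0,0,0,0.001,-0.09,0.7]]'
python3 - <<'E'
from h import *;from plant import bot
W=bot.capture("wrist");S=bot.capture("scene");T=bot.capture("top")
cv2.imwrite("pics/t6.png",T["frame"][:,:,::-1]);cv2.imwrite("pics/s6.png",S["frame"][:,:,::-1])
X=np.array([.4662,-.376,.14])
def blob(c,X,r,r2=12):
    u,v=proj(c,X).astype(int);g=c["frame"][v-r:v+r,u-r:u+r].max(2)
    n,_,st,ce=cv2.connectedComponentsWithStats((g<70).astype(np.uint8))
    for s,q in zip(st[1:],ce[1:]):
        if s[4]>8:print("  pred",proj(c,X),"blob",s,q+[u-r,v-r])
blob(W,X,45);blob(S,X,14)
E
```

```text
time_s: 21.67
tool_pos: [0.4675, -0.3742, 0.2834]
eef_rot: [[0.13, 0.992, -0.003], [0.992, -0.13, -0.008], [-0.008, -0.002, -1.0]]
contact_force: [0.3, -0.3, -1.2]
opening: 0.695
grip_force: 0.0
  pred [350.0214 150.4904] blob [12 12  7  7 38] [350.8947 150.7895]
```

```bash
python3 - <<'E'
from h import *;from plant import bot
W=bot.capture("wrist");f=W["frame"];S0=dict(np.load("pics/scene0.npz"))
X=np.array([.4662,-.376,.14]);print(proj(W,X),proj(W,np.array([.4659,-.376,.07])))
g=f.max(2);m=(g<95).astype(np.uint8);m[235:]=0
n,_,st,ce=cv2.connectedComponentsWithStats(cv2.morphologyEx(m,cv2.MORPH_OPEN,np.ones((5,5),np.uint8)))
for s,q in zip(st[1:],ce[1:]):
    if 100<s[4] and abs(q[0]-280)<100:print(s,q,plane(W,q,.14))
m=((g>150)&(f.max(2).astype(int)-f.min(2)<25)).astype(np.uint8);print("white cols row180:",np.where(m[185,150:400])[0][[0,-1]]+150)
def bl(c,u,v,r=12):
    h=c["frame"][v-r:v+r,u-r:u+r].max(2);q=cv2.connectedComponentsWithStats((h<70).astype(np.uint8));i=1+q[2][1:,4].argmax();return q[3][i]+[u-r,v-r]
print("initial knob scene",bl(S0,345,150))
E
```

```text
[280.5373 226.11  ] [280.5741 201.0172]
[248 195  26  13 300] [260.6867 201.    ] [ 0.4557 -0.3577  0.14  ]
[286 196  27  12 315] [299.2095 201.4794] [ 0.4802 -0.3611  0.14  ]
[263 208  34  27 760] [279.6868 222.6382] [ 0.466  -0.3736  0.14  ]
white cols row180: [150 331]
initial knob scene [344.5862 150.1379]
```

The knob spans columns 263–297 (centre 280) against a slot spanning 248–313 (centre 280.5), so the lever is upright. I'll check the pots before power on.

```bash
cat > pots.py <<'E'
from h import *;from plant import bot
c=bot.capture("top");z=dict(np.load("pics/top0.npz"))
D=np.abs(c["frame"].astype(int)-z["frame"]).sum(2)
for n,(x0,x1,y0,y1) in dict(tray=(160,265,150,230),bench=(100,262,228,310)).items():
    d=cv2.morphologyEx((D>60).astype(np.uint8),cv2.MORPH_OPEN,np.ones((3,3),np.uint8))[y0:y1,x0:x1]
    q=cv2.connectedComponentsWithStats(d)
    for s,e in zip(q[2][1:],q[3][1:]):
        if s[4]>25:print(n,s,plane(c,e+[x0,y0],.083 if n=="tray" else .053))
S=bot.capture("scene");
for X in((.611,.132),(.578,.193),(.605,.257)):
    u,v=proj(S,np.array([*X,.055])).astype(int);print(u,v,S["frame"][v,u],S["frame"][v-7,u])
E
python3 pots.py; python3 g.py .3655 -.146 .284 1.436 .3655 -.146 .176 1.436
```

```text
tray [ 68  21  16  19 191] [0.6092 0.1311 0.083 ]
tray [  7  34  19  20 298] [0.5733 0.3009 0.083 ]
tray [ 48  35  17  19 236] [0.5709 0.1888 0.083 ]
bench [ 46  11  21  19 302] [0.4241 0.3598 0.053 ]
bench [75 41  6 12 44] [0.3483 0.2982 0.053 ]
233 237 [153 133 105] [247 242 233]
230 252 [150 140 126] [249 245 236]
207 263 [206 200 200] [220 215 214]
[-0.006  0.007  0.005] [ 0.2123 -0.13   -0.0038] rows 6.0
[-0.006  0.007  0.005] [ 0.2131 -0.1293  0.1042] rows 6.5
```

The dark pot was knocked aside within the tray, to about (0.575, 0.302). I'll check in both views that it still stands.

```bash
cat > up.py <<'E'
from h import *;from plant import bot
a=np.linspace(0,6.28,60);C=np.c_[np.cos(a),np.sin(a)]*.024
for n in("scene","top"):
    c=bot.capture(n);z=dict(np.load(f"pics/{n}0.npz"));D=(np.abs(c["frame"].astype(int)-z["frame"]).sum(2)>60).astype(np.uint8)
    q=cv2.connectedComponentsWithStats(cv2.morphologyEx(D,cv2.MORPH_OPEN,np.ones((3,3),np.uint8)))
    for X in((.613,.132),(.576,.191),(.575,.302)):
        P=np.array([proj(c,np.array([X[0]+x,X[1]+y,h])) for h in(.03,.083) for x,y in C]);lo,hi=P.min(0),P.max(0)
        u,v=((lo+hi)/2).astype(int);w=q[1][v-4:v+5,u-4:u+5];w=w[w>0]
        i=np.bincount(w).argmax() if len(w) else 0;s=q[2][i];print(n,X,"pred",lo,hi,"blob",s[:2],s[:2]+s[2:4]-1)
E
python3 up.py
```

```text
scene (0.613, 0.132) pred [223.216  223.5864] [242.4616 249.4776] blob [222 224] [241 240]
scene (0.576, 0.191) pred [221.4906 238.4076] [241.894  265.9973] blob [223 241] [242 265]
scene (0.575, 0.302) pred [193.9095 262.92  ] [217.0263 293.2929] blob [193 264] [216 290]
top (0.613, 0.132) pred [227.028  170.8949] [244.7753 191.7025] blob [227 171] [243 189]
top (0.576, 0.191) pred [206.2084 183.88  ] [224.8263 204.4189] blob [207 185] [224 203]
top (0.575, 0.302) pred [166.7971 185.0389] [186.8999 205.5736] blob [167 184] [185 203]
```

All three pots stand upright in the tray. Now to power on.

```bash
python3 drive.py '[[0,0,0,0.03,-0.018,0,0],[0,0,0,0.06,-0.037,0,0],[0,0,0,0.09,-0.055,0,0],[0,0,0,0.12,-0.073,0,0],[0,0,0,0.15,-0.092,0,0],[0,0,0,0.18,-0.11,0,0],[0,0,0,0.2125,-0.13,0,0],[0,0,0,0.2125,-0.13,0,0],[0,0,0,0.2125,-0.13,0,0],[0,0,0,0.2125,-0.13,0,0]]'
python3 g.py .3655 -.146 .176 1.436
```

```text
time_s: 22.9
tool_pos: [0.3659, -0.1465, 0.2811]
eef_rot: [[0.13, 0.992, -0.005], [0.992, -0.13, -0.007], [-0.007, -0.004, -1.0]]
contact_force: [-0.0, -0.6, -0.7]
opening: 0.047
grip_force: 0.0
[-0.004  0.007  0.005] [ 0.0012 -0.      0.1051] rows 2.5
```

```bash
python3 drive.py '[[0,0,0,0,0,0.035,0],[0,0,0,0,0,0.07,0],[0,0,0,0,0,0.104,0],[0,0,0,0,0,0.104,0],[0,0,0,0,0,0.104,0]]'
python3 drive.py '[[0,0,0,0,0.012,0,0],[0,0,0,0,0.024,0,0],[0,0,0,0,0.034,0,0],[0,0,0,0,0.044,0,0],[0,0,0,0,0.053,0,0],[0,0,0,0,0.053,0,0]]'
python3 drive.py '[[0,0,0,0,-0.012,0,0],[0,0,0,0,-0.02,-0.03,0],[0,0,0,0,-0.02,-0.07,0],[0,0,0,0,-0.02,-0.1,0],[0,0,0,0,-0.02,-0.1,0]]'
cat > lev.py <<'E'
# dark handle blobs on power/shake/speed boxes in the scene view against predictions per lean
from h import *;from plant import bot
c=bot.capture("scene")
for n,(b,L,zp,yaw,le) in dict(power=((.430,-.1555),.05,.07,-.15,(-.45,.45)),shake=((.433,-.005),.075,.065,-.04,(-.5,0,.5)),speed=((.466,-.376),.075,.065,-.13,(0,.3))).items():
    for a in le:
        u,v=proj(c,np.array([b[0]+L*np.sin(a)*np.cos(yaw),b[1]+L*np.sin(a)*np.sin(yaw),zp+L*np.cos(a)]));i,j=int(round(u)),int(round(v))
        print(n,a,(round(u,1),round(v,1)),"darkness",c["frame"][j-1:j+2,i-1:i+2].mean().round(0))
E
python3 lev.py
```

```text
time_s: 23.32
tool_pos: [0.3645, -0.1477, 0.1766]
eef_rot: [[0.132, 0.991, -0.01], [0.991, -0.132, -0.007], [-0.009, -0.008, -1.0]]
contact_force: [-0.1, -0.5, 0.3]
opening: 0.002
grip_force: 0.0
time_s: 23.82
tool_pos: [0.4202, -0.1542, 0.1786]
eef_rot: [[0.13, 0.992, -0.003], [0.992, -0.13, -0.008], [-0.008, -0.002, -1.0]]
contact_force: [0.0, -0.1, -0.3]
opening: 0.008
grip_force: 0.0
time_s: 24.23
tool_pos: [0.4003, -0.1514, 0.2835]
eef_rot: [[0.131, 0.991, 0.004], [0.991, -0.131, -0.007], [-0.006, 0.005, -1.0]]
contact_force: [0.9, -1.1, 0.0]
opening: 0.003
grip_force: 0.0
power -0.45 (np.float64(341.9), np.float64(188.7)) darkness 185.0
power 0.45 (np.float64(329.3), np.float64(184.7)) darkness 57.0
shake -0.5 (np.float64(326.1), np.float64(208.5)) darkness 81.0
shake 0 (np.float64(314.1), np.float64(202.3)) darkness 54.0
shake 0.5 (np.float64(302.3), np.float64(202.0)) darkness 28.0
speed 0 (np.float64(350.1), np.float64(150.5)) darkness 11.0
speed 0.3 (np.float64(344.3), np.float64(150.0)) darkness 21.0
```

```bash
python3 - <<'E'
from h import *;from plant import bot
c=bot.capture("scene")["frame"].astype(int);a=np.load("pics/scene0.npz")["frame"].astype(int);b=cv2.imread("pics/s6.png")[:,:,::-1].astype(int)
r=np.s_[180:200,322:348];print("vs initial(on)",np.abs(c-a)[r].mean(),"vs off",np.abs(c-b)[r].mean(),"initial vs off",np.abs(a-b)[r].mean())
E
python3 g.py .512 -.008 .284 1.53 .512 -.008 .188 1.53
```

```text
vs initial(on) 0.8897435897435897 vs off 37.52564102564103 initial vs off 37.552564102564105
[-0.001  0.007 -0.09 ] [ 0.1563  0.0936 -0.0065] rows 4.4
[-0.001  0.007 -0.09 ] [0.1569 0.0937 0.0895] rows 4.9
```

Power is on: the image around the switch matches the initial one. Next, the run lever.

```bash
python3 drive.py '[[0,0,-0.03,0.031,0.019,0,0],[0,0,-0.06,0.062,0.038,0,0],[0,0,-0.09,0.094,0.056,0,0],[0,0,-0.09,0.125,0.075,0,0],[0,0,-0.09,0.1565,0.0936,0,0],[0,0,-0.09,0.1565,0.0936,0,0],[0,0,-0.09,0.1565,0.0936,0.03,0],[0,0,-0.09,0.1565,0.0936,0.06,0],[0,0,-0.09,0.1565,0.0936,0.089,0],[0,0,-0.09,0.1565,0.0936,0.089,0],[0,0,-0.09,0.1565,0.0936,0.089,0]]'
python3 drive.py '[[0,0,0,0,-0.01,0,0],[0,0,0,0,-0.02,0,0],[0,0,0,0,-0.03,0,0],[0,0,0,0,-0.04,0,0],[0,0,0,0,-0.05,0,0],[0,0,0,0,-0.06,0,0],[0,0,0,0,-0.07,0,0],[0,0,0,0,-0.075,0,0],[0,0,0,0,-0.075,0,0],[0,0,0,0,-0.075,0,0]]'
```

```text
time_s: 25.25
tool_pos: [0.51, -0.0083, 0.1853]
eef_rot: [[0.04, 0.999, -0.009], [0.999, -0.041, -0.008], [-0.008, -0.009, -1.0]]
contact_force: [-0.1, -0.5, 0.5]
opening: 0.005
grip_force: 0.0
time_s: 26.08
tool_pos: [0.436, -0.0049, 0.1867]
eef_rot: [[0.04, 0.999, -0.005], [0.999, -0.04, -0.006], [-0.007, -0.005, -1.0]]
contact_force: [2.0, 0.9, 1.8]
opening: 0.005
grip_force: 1.1
```

```bash
python3 drive.py '[[0,0,0,0,-0.004,0,0],[0,0,0,0,-0.008,0,0],[0,0,0,0,-0.008,0,0]]' | grep -E "tool_pos|contact"
python3 drive.py '[[0,0,0,0,-0.003,0,0],[0,0,0,0,-0.003,0,0]]' | grep -E "tool_pos|contact"; python3 lev.py | grep shake
```

```text
tool_pos: [0.4277, -0.0047, 0.1865]
contact_force: [2.9, 0.4, -0.1]
tool_pos: [0.4248, -0.0046, 0.1866]
contact_force: [3.2, 0.2, 0.2]
shake -0.5 (np.float64(326.1), np.float64(208.5)) darkness 40.0
shake 0 (np.float64(314.1), np.float64(202.3)) darkness 21.0
shake 0.5 (np.float64(302.3), np.float64(202.0)) darkness 103.0
```

```bash
python3 drive.py '[[0,0,0,0,-0.003,0,0],[0,0,0,0,-0.003,0,0]]' | grep -E "tool_pos|contact"
python3 drive.py '[[0,0,0,0,-0.003,0,0],[0,0,0,0,-0.003,0,0]]' | grep -E "tool_pos|contact"
python3 drive.py '[[0,0,0,0,-0.003,0,0],[0,0,0,0,-0.003,0,0]]' | grep -E "tool_pos|contact"
```

```text
tool_pos: [0.4218, -0.0044, 0.1867]
contact_force: [3.0, -0.2, 0.4]
tool_pos: [0.4187, -0.0043, 0.1867]
contact_force: [2.5, -0.2, -0.5]
tool_pos: [0.417, -0.0042, 0.1873]
contact_force: [8.1, -0.3, -1.2]
```

```bash
python3 drive.py '[[0,0,0,0,-0.002,0,0],[0,0,0,0,-0.002,0,0]]' | grep -E "tool_pos|contact"
python3 drive.py '[[0,0,0,0,-0.001,0,0],[0,0,0,0,-0.001,0,0]]' | grep -E "tool_pos|contact"
python3 drive.py '[[0,0,0,0,0.012,0,0],[0,0,0,0,0.03,0,0],[0,0,0,0,0.05,0,0],[0,0,0,0,0.07,0,0],[0,0,0,0,0.09,0,0],[0,0,0,0,0.1,0,0],[0,0,0,0,0.1,0,0],[0,0,0,0,0.1,-0.04,0],[0,0,0,0,0.1,-0.08,0],[0,0,0,0,0.1,-0.1,0],[0,0,0,0,0.1,-0.1,0]]'
python3 lev.py; python3 up.py;python3 g.py .493 -.165 .284 1.436 .493 -.165 .176 1.436
```

```text
tool_pos: [0.416, -0.0041, 0.1879]
contact_force: [11.8, 0.2, -0.1]
tool_pos: [0.4155, -0.004, 0.1881]
contact_force: [13.2, -0.1, -0.2]
time_s: 28.3
tool_pos: [0.5141, -0.0075, 0.2908]
eef_rot: [[0.04, 0.999, 0.0], [0.999, -0.04, -0.005], [-0.005, 0.0, -1.0]]
contact_force: [0.9, 0.1, -0.2]
opening: 0.009
grip_force: 0.0
power -0.45 (np.float64(341.9), np.float64(188.7)) darkness 185.0
power 0.45 (np.float64(329.3), np.float64(184.7)) darkness 57.0
shake -0.5 (np.float64(326.1), np.float64(208.5)) darkness 81.0
shake 0 (np.float64(314.1), np.float64(202.3)) darkness 55.0
shake 0.5 (np.float64(302.3), np.float64(202.0)) darkness 28.0
speed 0 (np.float64(350.1), np.float64(150.5)) darkness 23.0
speed 0.3 (np.float64(344.3), np.float64(150.0)) darkness 73.0
scene (0.613, 0.132) pred [223.216  223.5864] [242.4616 249.4776] blob [222 224] [241 240]
scene (0.576, 0.191) pred [221.4906 238.4076] [241.894  265.9973] blob [223 241] [242 265]
scene (0.575, 0.302) pred [193.9095 262.92  ] [217.0263 293.2929] blob [193 264] [216 290]
top (0.613, 0.132) pred [227.028  170.8949] [244.7753 191.7025] blob [230 179] [238 183]
top (0.576, 0.191) pred [206.2084 183.88  ] [224.8263 204.4189] blob [208 185] [224 203]
top (0.575, 0.302) pred [166.7971 185.0389] [186.8999 205.5736] blob [167 184] [185 203]
[-0.007  0.007  0.095] [-0.1583 -0.0131  0.0027] rows 3.8
[-0.007  0.007  0.095] [-0.1575 -0.0124  0.1107] rows 4.6
```

The lever reached its stop (13 N) and sprang back, and the pots are undisturbed. Power off again.

```bash
python3 drive.py '[[0,0,0.03,-0.04,-0.003,0,0],[0,0,0.06,-0.08,-0.006,0,0],[0,0,0.095,-0.12,-0.01,0,0],[0,0,0.095,-0.158,-0.013,0,0],[0,0,0.095,-0.158,-0.013,0,0],[0,0,0.095,-0.158,-0.013,0.04,0],[0,0,0.095,-0.158,-0.013,0.08,0],[0,0,0.095,-0.158,-0.0125,0.11,0],[0,0,0.095,-0.158,-0.0125,0.11,0],[0,0,0.095,-0.158,-0.0125,0.11,0]]' | grep -E "tool_pos|contact"
python3 drive.py '[[0,0,0,0,-0.012,0,0],[0,0,0,0,-0.024,0,0],[0,0,0,0,-0.034,0,0],[0,0,0,0,-0.044,0,0],[0,0,0,0,-0.052,0,0],[0,0,0,0,-0.052,0,0]]' | grep -E "tool_pos|contact"
python3 drive.py '[[0,0,0,0,0.012,0,0],[0,0,0,0,0.012,-0.03,0],[0,0,0,0,0.012,-0.07,0],[0,0,0,0,0.012,-0.11,0],[0,0,0,0,0.012,-0.11,0],[0,0,0,0,0.012,-0.11,0]]' | grep -E "tool_pos|contact"
python3 lev.py; python3 - <<'E'
from h import *;from plant import bot
c=bot.capture("scene")["frame"].astype(int);a=np.load("pics/scene0.npz")["frame"].astype(int);b=cv2.imread("pics/s6.png")[:,:,::-1].astype(int)
r=np.s_[180:200,322:348];print("vs on",np.abs(c-a)[r].mean(),"vs off",np.abs(c-b)[r].mean())
r=np.s_[195:245,290:320];print("shake vs initial",np.abs(c-a)[r].mean());r=np.s_[140:172,340:365];print("speed vs set",np.abs(c-b)[r].mean())
E
python3 up.py
```

```text
tool_pos: [0.4926, -0.1652, 0.176]
contact_force: [1.2, -0.7, 1.1]
tool_pos: [0.4414, -0.1584, 0.1781]
contact_force: [-0.5, 0.3, -0.3]
tool_pos: [0.4562, -0.1596, 0.2899]
contact_force: [-1.8, 0.8, -1.0]
power -0.45 (np.float64(341.9), np.float64(188.7)) darkness 31.0
power 0.45 (np.float64(329.3), np.float64(184.7)) darkness 224.0
shake -0.5 (np.float64(326.1), np.float64(208.5)) darkness 81.0
shake 0 (np.float64(314.1), np.float64(202.3)) darkness 54.0
shake 0.5 (np.float64(302.3), np.float64(202.0)) darkness 28.0
speed 0 (np.float64(350.1), np.float64(150.5)) darkness 22.0
speed 0.3 (np.float64(344.3), np.float64(150.0)) darkness 73.0
vs on 37.65897435897436 vs off 0.9128205128205128
shake vs initial 0.9431111111111111
speed vs set 1.205
scene (0.613, 0.132) pred [223.216  223.5864] [242.4616 249.4776] blob [222 224] [241 240]
scene (0.576, 0.191) pred [221.4906 238.4076] [241.894  265.9973] blob [223 241] [242 265]
scene (0.575, 0.302) pred [193.9095 262.92  ] [217.0263 293.2929] blob [193 264] [216 290]
top (0.613, 0.132) pred [227.028  170.8949] [244.7753 191.7025] blob [228 171] [243 189]
top (0.576, 0.191) pred [206.2084 183.88  ] [224.8263 204.4189] blob [208 185] [224 203]
top (0.575, 0.302) pred [166.7971 185.0389] [186.8999 205.5736] blob [167 184] [185 203]
```

```bash
python3 -c "
from plant import bot
print(bot.sign_off())"
```

```text
the job is handed in; nothing more can be done
None
```

The job is handed in, done in the order asked: the three pots I found are upright in the tray, the speed lever is upright at the middle mark, the run lever was pulled to its stop and sprang back, and the power is off again. One pot was knocked aside inside the tray partway through but is still standing; I saw no fourth pot.

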